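Lay the bedside tea tray

ROBOT

A 7-joint arm with a two-finger parallel gripper is mounted at the origin on the work surface. World frame = base frame: x ahead of the robot, y to its left, z up, the work surface at z = 0. Lengths are in m, angles in rad, forces in N, time in s.
With the tool pointing down it reaches from about 0.4 to 0.85 m from the base axis. Payload 10.4 kg.
Tool frame: the origin (TCP) lies midway between the tips of the shut fingers; the grasp point (between the pads) lies 19 mm behind it (manip.grasp_offset is the distance from the TCP to the grasp point, in m); z points along the fingers, y is the line along which they close (so a half turn about z gives the same grasp; the last joint's range is limited). The gripper opens to 85 mm and grips with 20 to 120 N. Pads are 22 mm wide; open, the fingers measure 114 mm over their backs; the gripper's body (76 mm by 85 mm) begins 54 mm behind the grasp point. The pads swing forward as they close: fully open they stand 13 mm farther back than shut.
Start: joints at [-1.226, 0.332, -0.065, 1.46, 0.022, 1.35, -0.088], TCP at [0.225, 0.583, 0.231] pointing down, gripper open.
Joint ranges: [-2.6, 2.6], [-0.5, 2.12], [-1.47, 1.34], [0.16, 2.42], [-1.27, 4.41], [0.06, 2.06], [-2.6, 2.6]. Speed limits (rad/s): [2.22, 2.22, 2.79, 2.79, 3.14, 3.14, 3.14].

INTERFACE

Orientations are given as a unit quaternion [x, y, z, w].
In Python, from workcell import manip, imaging, ticket, sensors gives the robot as it stands (manip), with the cameras (imaging), the job (ticket) and the readings (sensors).
- The arm moves only by the tool pendant, called by a JSON object that holds its "api" and its "payload". Schema: {"type":"object","properties":{"segments":{"type":"array","items":{"type":"object","properties":{"wx":{"type":"number"},"wy":{"type":"number"},"wz":{"type":"number"},"sx":{"type":"number"},"sy":{"type":"number"},"sz":{"type":"number"},"finger_gap":{"type":"number"}},"additionalProperties":false,"required":["finger_gap"]},"minItems":1,"maxItems":20},"force":{"type":"number"},"only":{"type":"string"},"quiet":{"type":"boolean"},"lines":{"type":"string"}},"required":["segments"],"additionalProperties":false}. segments is a list of rows, 1 to 20 of them, each an object with the fields wx, wy, wz (a rotation vector in parts of the range, where 1.0 means 2 pi rad), sx, sy, sz (the shift in a scale on which 1.0 is 1 m), finger_gap (the opening from 0.0 (shut) to 1.0 (fully open)); a field left out counts as zero (the opening has to be given); each row is the pose to reach, as a shift and turn from the pose commanded when the call began, along the tool's axes at that moment; what a row does not reach only later rows make up. A row lasts 1/8 s, in which the tool goes at most 0.0625 m and 0.188 rad, less where a joint would pass 70% of its speed; a pose out of reach is approached as far as the arm can. The fingers move at their own pace and stop on an object; force is the grip in N (left out, the last holds). Time passes only in rows, so rows that do not move let the fingers close. The tool returns the time, the measured TCP pose, the force, the opening and the grip force at its end. only (a regular expression) keeps the lines of the reply that match it, lines (a string "A,B") keeps lines A to B, and quiet returns only ok. No shift or turn number may pass 1 either way. Input that does not fit is refused with a message, and nothing moves.
- sensors.get_obs(): the state, without advancing time (a new reading comes with each control period).
- imaging.camera(name): name is "side" or "top"; returns the picture (384x512x3 uint8, blue, green, red); there is no depth.
- imaging.calibration(name): a dict with "fx", "fy", "cx", "cy" (pixels), "world_from_camera" (4x4, takes a point from camera to world coordinates). Camera axes: x right, y up, looking along -z (the intrinsics and any distortion apply to the point x, -y, -z); pixel columns grow to the right and rows downward; lengths in m; the calibration is good to about 2 mm. A picture is of the moment at which its call begins. calibration takes no time and is no camera call.
- ticket.hand_in(): hands the job in; it is judged then, once.
The state is a dict: "clock": time; "joint_pos": joint angles; "joint_velocities": joint speeds; "tau": joint torques, N m; "position": TCP position; "ee_rot": TCP orientation; "ft_force": force on the tool from outside, world axes, zero at the start; "torque": the same for the moment, N m; "grip_width": opening from 0.0 (shut) to 1.0 (fully open); "grasp_force": force on a finger pad.
Only numpy, scipy, OpenCV 4.12 (cv2) and the standard library are available. Lean on these libraries where they do the work, as an engineer would, in place of code of your own. Each camera call takes 0.05 s, during which the arm holds its last target. There are 200 camera calls.

TASK

Lay the tea tray for the morning: put the yellow canister with the clip latch in the tray's end bay and stand the glass tumbler on the cork coaster, setting it down without a bang; stand the blue cup in the saucer first and only then lay the steel strainer across its mouth, with the basket hanging inside. All of them must stand upright at the end, the strainer lying level. The candle in its glass, the vitamin jar with the screw cap and the flask do not belong on the tray: leave them where they stand.

Things in the scene. Friction and masses are not known exactly. Their poses are not given: they have to be found in the camera images.
- tray: Fixed flat wooden tray, 190 (x) by 336 (y) by 26 mm high, walls 8 mm; origin at the centre of its underside, inner floor 8 mm above. A 6 mm partition at y = -72 mm (as high as the walls) cuts off the end bay at the -y end: y -160 to -75 mm, x -87 to 87 mm, centre y = -117.5 mm. Saucer and coaster sit in the longer part. A wire handle on each end wall rises to 38 mm.
- saucer: Round blue enamel-look plastic saucer, 110 mm across, fixed on the tray floor; origin at the centre of its underside. Flat inner floor 5 mm above the origin and about 74 mm across, then a sloping edge up to 11 mm. The cup's place.
- coaster: Flat round cork coaster, 92 mm across, 5 mm thick, fixed on the tray floor; origin at the centre of its underside, top 5 mm above it. The tumbler's place.
- cup: Loose enamel-look blue plastic cup, 70 mm high, 58 mm across at the foot, 66 mm at the rim (mouth 61 mm inside), inner floor 4 mm up, 90 g; origin at the centre of its underside, z up. A loop handle sticks out at +y to 60 mm from the axis, between 12 and 62 mm height; grip the body along its x axis.
- strainer: Loose steel tea strainer, 50 g, standing on its basket; origin at the centre of the basket's flat bottom. Basket 35 mm across below, 44 above; round flange 82 mm across, 26.5 to 30 mm up. Handle along +x: level from x = 52 to 120 mm, 11 mm wide (y), 5 thick, mid-height 43 mm; grip it across at x = 68 mm. With the flange on the cup's rim its origin is 43.5 mm above the cup's.
- tumbler: Loose plain clear glass tumbler, empty, tall and slim: 85 mm high, 55 mm across at the foot, 62 mm at the rim, 190 g; origin at the centre of its underside, z up.
- canister: Loose round yellow plastic canister, closed, 63 mm across and 80 mm high, 170 g, with a steel clip latch at -x (to 39 mm from the axis) and a steel hinge at +x (to 37 mm); origin at the centre of its underside, z up. Grip it along its y axis. It keeps shut.
- candle: Bystander, loose: a wide, short glass with a cream candle and wick in it, 70 mm high, 70 mm across; origin at the centre of its underside.
- vitamin_jar: Bystander, loose: a round yellow plastic vitamin jar, 82 mm high, 63 mm across, with a narrower ribbed screw cap (51 mm), a paper band round it and no latch; origin at the centre of its underside.
- flask: Bystander, loose: a small silver aluminium vacuum flask with a twist cap, 180 mm high, 71 mm across; origin at the centre of its underside. It stands at the far left, beyond the other things.

How it is judged:
On the way, in this order (a step that is already met when the one before it is completed fails the run):
1. the cup stands in the saucer, let go (horizontal distance between cup and saucer below 0.012 m and z of cup in the frame of saucer below 0.01 m and angle between cup's own z axis and vertical below 0.12 rad and contact force between the fingers and cup below 0.2 N), for 0.2 s.
2. the strainer lies across the mouth of the cup, let go (horizontal distance between strainer and cup below 0.014 m and z of strainer in the frame of cup between 0.037 and 0.049 m and angle between strainer's own z axis and vertical below 0.15 rad and contact force between the fingers and strainer below 0.2 N), for 0.2 s.
At the end, for the whole second after the job is handed in: Upright and at rest: cup in saucer (centres within 12 mm), strainer level on its rim (within 14 mm), tumbler on coaster (within 15 mm), canister on the floor of the end bay. Candle, vitamin jar and flask upright within 30 mm of where they stood (horizontal distance between cup and saucer below 0.012 m and z of cup in the frame of saucer between 0.002 and 0.01 m and angle between cup's own z axis and vertical below 0.12 rad and horizontal distance between strainer and cup below 0.014 m and z of strainer in the frame of cup between 0.037 and 0.049 m and angle between strainer's own z axis and vertical below 0.15 rad and horizontal distance between tumbler and coaster below 0.015 m and z of tumbler in the frame of coaster between 0.002 and 0.009 m and angle between each of tumbler, canister, candle, vitamin_jar, flask's own z axis and vertical below 0.1 rad and y of canister in the frame of tray between -0.136 and -0.099 m and x of canister in the frame of tray between -0.06 and 0.06 m and z of canister in the frame of tray between 0.004 and 0.013 m and distance of each of candle, vitamin_jar, flask from where it was at the start of the episode below 0.03 m and linear speed of each of cup, strainer, tumbler, canister below 0.02 m/s); the robot touches nothing.
It fails at once if the candle, the vitamin jar or the flask is carried off or pushed more than 30 mm (distance of any of candle, vitamin_jar, flask from where it was at the start of the episode above 0.03 m).
It fails at once if the glass tumbler is banged down on the coaster (over 40 N) (contact force between tumbler and coaster above 40 N).
It also fails if it takes over 128 s, if anything falls off the work surface, if the arm or the gripper's body presses on something with over 40 N, if the wrist force passes 120 N, or if a joint passes its speed limit or range.

## Working session

There is one attempt and no reset: what is moved stays moved. The work goes in short steps, Python scripts to look and compute and a tool call to move; the robot and the scene stay as the last step left them, time stands still between calls to the robot, and variables do not carry over. Pictures are saved under pics/ and viewed, at most 14 in all, crops included, and the job is handed in when it is done.

```bash
ls; mkdir -p pics
```

Run:
```python
from workcell import manip, imaging, ticket, sensors
import cv2,numpy as np
np.set_printoptions(precision=4,suppress=True)
for n in("side","top"):
    im=imaging.camera(n); cv2.imwrite(f"pics/{n}0.png",im); c=imaging.calibration(n); print(n,c)
o=sensors.get_obs();print(o, manip.grasp_offset)
```

```text
pics
workcell.py
side {'fx': 494.4082601334882, 'fy': 494.4082601334882, 'cx': 256.0291382793081, 'cy': 193.2752919666162, 'world_from_camera': array([[ 0.9958,  0.0621, -0.0667,  0.449 ],
       [-0.0908,  0.7382, -0.6684, -0.6848],
       [ 0.0077,  0.6717,  0.7408,  0.8746],
       [ 0.    ,  0.    ,  0.    ,  1.    ]])}
top {'fx': 380.0492159059682, 'fy': 380.0492159059682, 'cx': 255.2536180778151, 'cy': 188.5026249143673, 'world_from_camera': array([[ 0.026 ,  0.9956, -0.0902,  0.4365],
       [-0.9992,  0.0287,  0.0282,  0.0905],
       [ 0.0307,  0.0894,  0.9955,  0.9563],
       [ 0.    ,  0.    ,  0.    ,  1.    ]])}
{'clock': 0.1, 'joint_pos': array([-1.2256,  0.3328, -0.0647,  1.4609,  0.0216,  1.3499, -0.0885]), 'joint_velocities': array([ 0.0013, -0.0012,  0.0003, -0.0021,  0.0018,  0.0018,  0.001 ]), 'tau': array([  0.0009, -62.6734,   0.0488, -39.2435,   0.0162,   0.0068,
        -0.    ]), 'position': array([0.2246, 0.5829, 0.2306]), 'ee_rot': array([ 0.1829,  0.9831, -0.0006, -0.0001]), 'ft_force': array([-0.2819, -0.1532,  0.2395]), 'torque': array([-0.0062,  0.0314, -0.022 ]), 'grasp_force': 0.0, 'grip_width': 1.0041128990091832} 0.0187
```

Run:
```python
import cv2
for n in("side","top"):
    cv2.imwrite(f"pics/{n}0b.png",cv2.resize(cv2.imread(f"pics/{n}0.png"),(800,600),interpolation=cv2.INTER_CUBIC))
```

```text
(no output)
```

View pics/side0b.png

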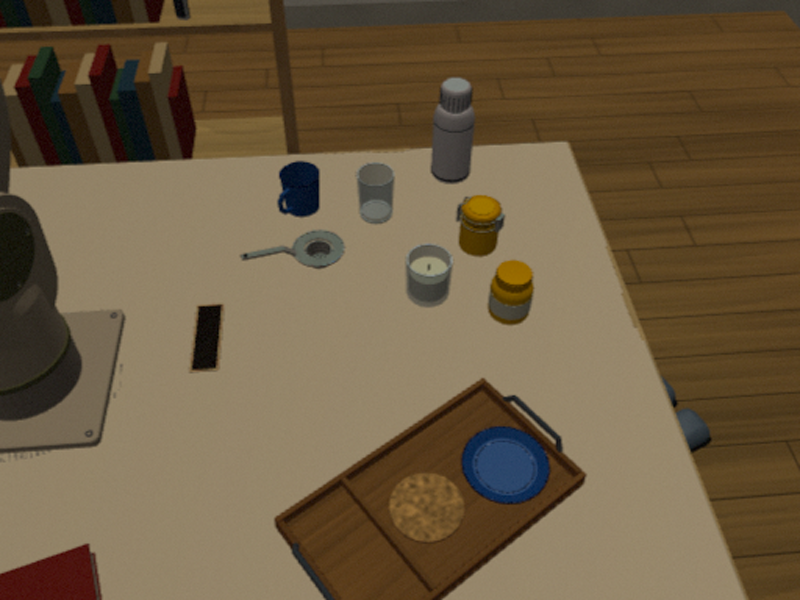

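View pics/top0b.png

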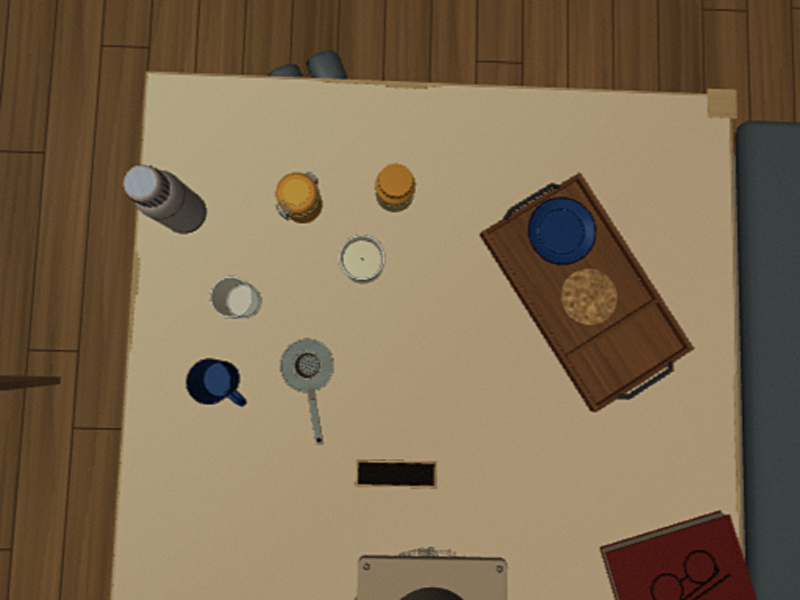

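Create h.py:
```python
import cv2,numpy as np
from workcell import manip, imaging, ticket, sensors
np.set_printoptions(precision=4,suppress=True)
def crop(src,dst,x0,y0,w,h,s):
    im=cv2.resize(cv2.imread(src)[y0:y0+h,x0:x0+w],None,fx=s,fy=s,interpolation=cv2.INTER_CUBIC)
    im=cv2.convertScaleAbs(im,alpha=1.5)
    for x in range((x0//20+1)*20,x0+w,20):
        cv2.line(im,((x-x0)*s,0),((x-x0)*s,6),(0,0,255),1);cv2.putText(im,str(x),((x-x0)*s-10,18),0,.38,(0,0,255),1)
    for y in range((y0//20+1)*20,y0+h,20):
        cv2.line(im,(0,(y-y0)*s),(6,(y-y0)*s),(0,0,255),1);cv2.putText(im,str(y),(8,(y-y0)*s+4),0,.38,(0,0,255),1)
    cv2.imwrite(dst,im)
def ray(n,p):
    c=imaging.calibration(n);T=c["world_from_camera"]
    d=T[:3,:3]@np.array([(p[0]-c["cx"])/c["fx"],-(p[1]-c["cy"])/c["fy"],-1]);return T[:3,3],d/np.linalg.norm(d)
def tri(ps,pt):
    (a,u),(b,v)=ray("side",ps),ray("top",pt)
    s,t=np.linalg.lstsq(np.c_[u,-v],b-a,rcond=None)[0]
    P,Q=a+s*u,b+t*v;return (P+Q)/2,np.linalg.norm(P-Q)
def atz(n,p,z):
    a,u=ray(n,p);return a+u*(z-a[2])/u[2]
def proj(n,P):
    c=imaging.calibration(n);q=np.linalg.inv(c["world_from_camera"])@np.r_[P,1]
    return np.array([c["cx"]+c["fx"]*q[0]/-q[2],c["cy"]-c["fy"]*q[1]/-q[2]])
```

Run:
```python
from h import *
crop("pics/top0.png","pics/t1.png",78,90,200,200,3)
crop("pics/side0.png","pics/s1.png",150,45,196,165,4)
crop("pics/top0.png","pics/t2.png",300,105,150,165,3)
crop("pics/side0.png","pics/s2.png",172,236,210,148,3)
a=cv2.imread("pics/t2.png");b=cv2.imread("pics/s2.png")
# tray crops stacked not possible in 800x600 at x3 side by side? 450+630 -> scale
h=max(a.shape[0],b.shape[0]);print(a.shape,b.shape)
```

```text
(495, 450, 3) (444, 630, 3)
```

View pics/t1.png

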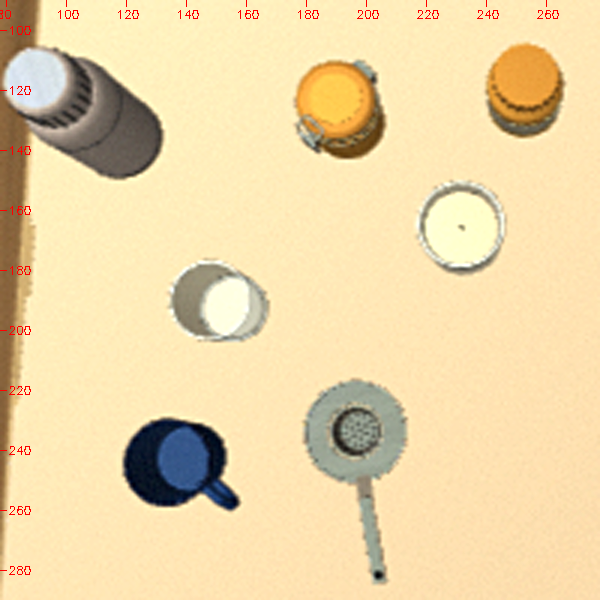

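View pics/s1.png

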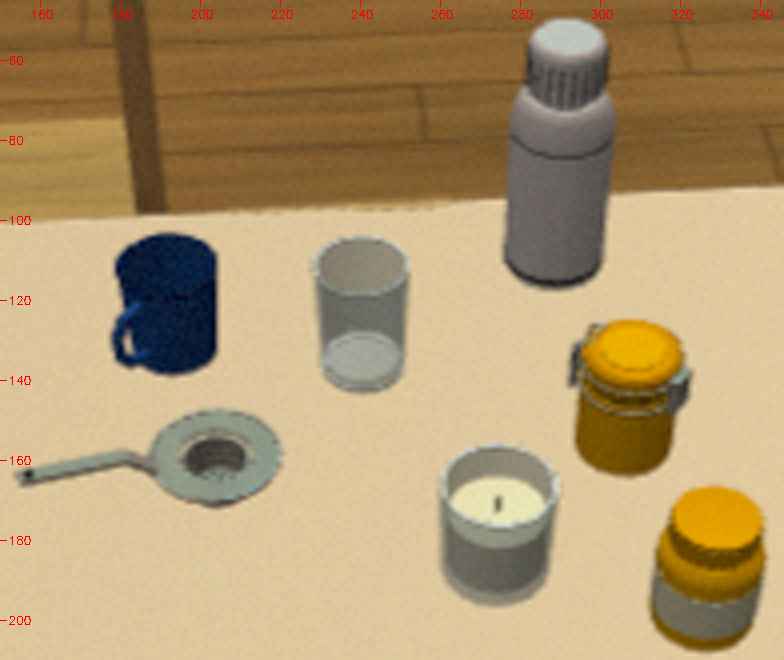

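View pics/t2.png

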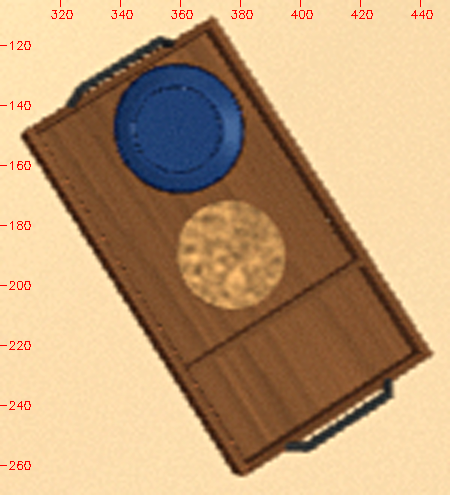

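View pics/s2.png

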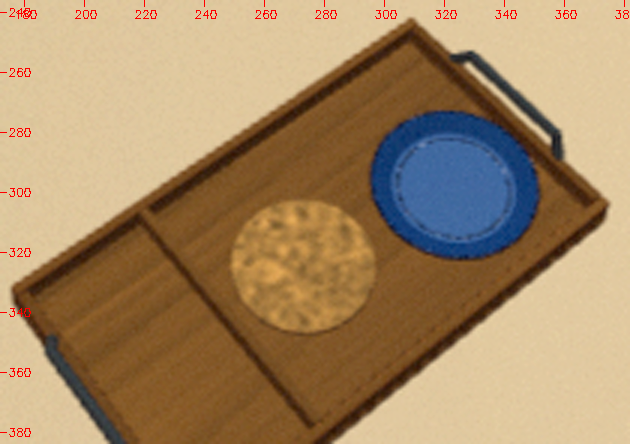

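Create m.py:
```python
from h import *
t1=lambda x,y:(78+x/3-.33,90+y/3-.33)
s1=lambda x,y:(150+x/4-.37,45+y/4-.37)
t2=lambda x,y:(300+x/3-.33,105+y/3-.33)
s2=lambda x,y:(172+x/3-.33,236+y/3-.33)
P={}
for k,s,t in [("cuprim",s1(167,266),t1(167,461)),("tumrim",s1(361,267),t1(210,300)),("tumfoot",s1(362,363),t1(227,305)),
 ("flange",s1(216,457),t1(356,431.5)),("hend",s1(25,475),t1(378,577)),("canlid",s1(635,347),t1(336,98)),
 ("saucer",s2(455,185),t2(179.5,127.5)),("sfloor",s2(453.5,187),t2(176,128)),("coaster",s2(304,266),t2(232,255)),
 ("tA",s2(608,204),t2(212,18)),("tB",s2(412,18),t2(22,135)),("tC",s2(14,290),t2(240,474))]:
    p,e=tri(s,t);P[k]=p;print(k,p,"err %.4f"%e)
```

Add to m.py:
```python
D=[atz("top",t2(*q),.026) for q in((212,18),(22,135),(240,474),(432,352))]
print("tray",np.array(D),np.mean(D,0))
print("edges",np.linalg.norm(D[0]-D[1]),np.linalg.norm(D[1]-D[2]))
print("latch/hinge",atz("top",t1(312,132),.06),atz("top",t1(366,70),.06))
print("cup handle tip",atz("top",t1(233,504),.05),atz("side",s1(115,350),.03))
print("candle",atz("top",t1(461,226),.07),"vit",atz("top",t1(526,77),.082),"flask",atz("top",t1(38,80),.18))
```

```bash
python3 m.py
```

```text
cuprim [0.3818 0.3416 0.0689] err 0.0017
tumrim [0.5053 0.3115 0.084 ] err 0.0010
tumfoot [ 0.5067  0.3192 -0.0028] err 0.0043
flange [0.4072 0.2037 0.0281] err 0.0005
hend [0.2945 0.18   0.0448] err 0.0015
canlid [0.6664 0.2229 0.0821] err 0.0000
saucer [ 0.6338 -0.1971  0.0164] err 0.0009
sfloor [ 0.6339 -0.1957  0.0114] err 0.0016
coaster [ 0.5282 -0.2434  0.0112] err 0.0003
tA [ 0.728  -0.2229  0.0225] err 0.0002
tB [ 0.6246 -0.0633  0.0203] err 0.0035
tC [ 0.3468 -0.2473  0.0177] err 0.0005
tray [[ 0.7268 -0.2217  0.026 ]
 [ 0.6217 -0.0623  0.026 ]
 [ 0.3479 -0.2443  0.026 ]
 [ 0.451  -0.4048  0.026 ]] [ 0.5368 -0.2333  0.026 ]
edges 0.19097543700169523 0.32873242114241014
latch/hinge [0.644  0.2441 0.06  ] [0.6958 0.2033 0.06  ]
cup handle tip [0.3496 0.2942 0.05  ] [0.3438 0.3072 0.03  ]
candle [0.5707 0.1231 0.07  ] vit [0.6882 0.0755 0.082 ] flask [0.6462 0.412  0.18  ]
```

Create go.py:
```python
import sys,numpy as np
from scipy.spatial.transform import Rotation as R
from workcell import manip, imaging, ticket, sensors
# go.py x y z toolY_deg -> row (rotvec, shift in tool axes) for TCP pose, tool down
def go(x,y,z,a):
    o=sensors.get_obs();R0=R.from_quat(o["ee_rot"]);a=np.radians(a)
    Y=np.array([np.cos(a),np.sin(a),0]);Z=np.array([0,0,-1.]);T=R.from_matrix(np.c_[np.cross(Y,Z),Y,Z])
    print("rot",(R0.inv()*T).as_rotvec().round(3),"d",R0.inv().apply(np.array([x,y,z])-o["position"]).round(4),
     "yaw now %.1f"%np.degrees(np.arctan2(*R0.as_matrix()[[1,0],1])),"j",o["joint_pos"].round(2))
if __name__=="__main__":
    a=list(map(float,sys.argv[1:]))
    for i in range(0,len(a),4): go(*a[i:i+4])
```

```bash
python3 go.py .382 .3415 .15 140  .382 .3415 .022 140
```

```text
rot [-1.00e-03 -1.00e-03 -1.24e+00] d [-0.2337 -0.1685  0.0808] yaw now 68.9 j [-1.23  0.33 -0.06  1.46  0.02  1.35 -0.09]
rot [-1.00e-03 -1.00e-03 -1.24e+00] d [-0.2337 -0.1684  0.2088] yaw now 68.9 j [-1.23  0.33 -0.06  1.46  0.02  1.35 -0.09]
```

Careful with the scale: turns go in shares of 2 pi rad. That gives: -1.24 rad / 6.2832 = -0.1974.

{"api": "pendant", "payload": {"segments": [{"wz": -0.0955,"sx": -0.117,"sy": -0.084,"sz": 0.04,"finger_gap": 1},{"wz": -0.1974,"sx": -0.2337,"sy": -0.1685,"sz": 0.08,"finger_gap": 1},{"wz": -0.1974,"sx": -0.2337,"sy": -0.1685,"sz": 0.08,"finger_gap": 1},{"wz": -0.1974,"sx": -0.2337,"sy": -0.1685,"sz": 0.08,"finger_gap": 1},{"wz": -0.1974,"sx": -0.2337,"sy": -0.1685,"sz": 0.08,"finger_gap": 1},{"wz": -0.1974,"sx": -0.2337,"sy": -0.1685,"sz": 0.08,"finger_gap": 1},{"wz": -0.1974,"sx": -0.2337,"sy": -0.1685,"sz": 0.08,"finger_gap": 1},{"wz": -0.1974,"sx": -0.2337,"sy": -0.1685,"sz": 0.08,"finger_gap": 1},{"wz": -0.1974,"sx": -0.2337,"sy": -0.1685,"sz": 0.08,"finger_gap": 1},{"wz": -0.1974,"sx": -0.2337,"sy": -0.1685,"sz": 0.08,"finger_gap": 1}], "force": 50}}

```text
clock: 1.35
position: [0.3821, 0.3421, 0.1513]
ee_rot: [-0.422, 0.907, 0.0, 0.0]
ft_force: [-0.6, -0.8, 0.2]
grip_width: 1.004
grasp_force: 0.0
```

```bash
python3 go.py .382 .3415 .022 140
python3 -c "
from h import *
cv2.imwrite('pics/t3r.png',imaging.camera('top'));crop('pics/t3r.png','pics/t3.png',60,180,180,140,4)"
```

```text
rot [ 0.     0.    -0.002] d [ 0.0005 -0.0003  0.1293] yaw now 139.9 j [-0.79  0.15 -0.03  1.86  0.    1.13  1.62]
```

View pics/t3.png

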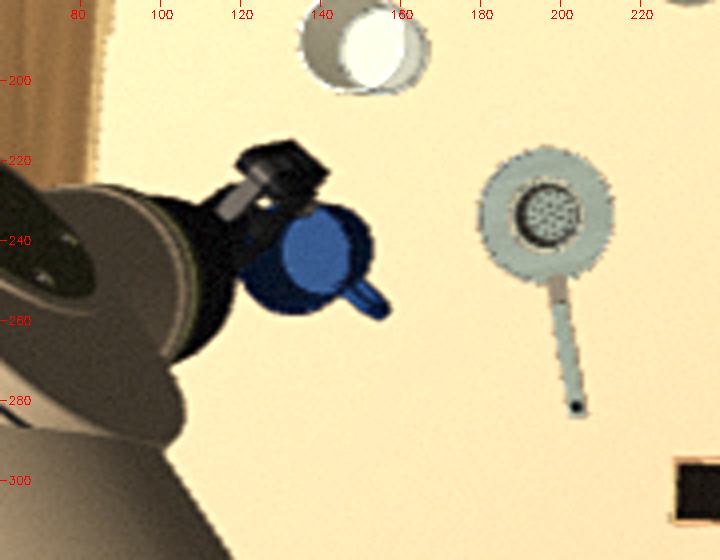

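The picture shows the gripper over the cup, the near finger at native (129,221), clear of the cup's rim (centre about (134,244)), and the handle at (155,256). It is aligned, so I descend.

{"api": "pendant", "payload": {"segments": [{"sz": 0.03,"finger_gap": 1},{"sz": 0.06,"finger_gap": 1},{"sz": 0.09,"finger_gap": 1},{"sz": 0.11,"finger_gap": 1},{"sz": 0.129,"finger_gap": 1},{"sz": 0.129,"finger_gap": 1}]}}

```text
clock: 2.15
position: [0.3814, 0.3413, 0.0212]
ee_rot: [-0.422, 0.907, -0.0, -0.001]
ft_force: [0.4, 0.9, 1.0]
grip_width: 0.997
grasp_force: 0.0
```

{"api": "pendant", "payload": {"segments": [{"finger_gap": 0.6},{"finger_gap": 0.5},{"finger_gap": 0.3},{"finger_gap": 0.3},{"finger_gap": 0.3},{"finger_gap": 0.3}], "force": 40}}

```text
clock: 2.9
position: [0.3827, 0.3427, 0.0238]
ee_rot: [-0.422, 0.906, 0.0, 0.001]
ft_force: [-1.3, -0.9, 5.7]
grip_width: 0.738
grasp_force: 47.7
```

{"api": "pendant", "payload": {"segments": [{"sz": -0.03,"finger_gap": 0.3},{"sz": -0.08,"finger_gap": 0.3},{"sz": -0.13,"finger_gap": 0.3},{"sz": -0.13,"finger_gap": 0.3}]}}

```text
clock: 3.4
position: [0.3841, 0.3439, 0.1573]
ee_rot: [-0.422, 0.906, 0.002, 0.004]
ft_force: [0.2, -0.0, -1.3]
grip_width: 0.743
grasp_force: 49.0
```

```bash
python3 go.py .6335 -.196 .15 20 .6335 -.196 .15 80; python3 -c "
from h import *
cv2.imwrite('pics/t4r.png',imaging.camera('top'))
cv2.imwrite('pics/s4r.png',imaging.camera('side'))
crop('pics/s4r.png','pics/s4.png',140,20,190,145,4)"
```

```text
rot [0.009 0.006 2.094] d [ 0.2529 -0.5383  0.0053] yaw now 140.0 j [-0.79  0.14 -0.03  1.85  0.    1.14  1.62]
rot [0.004 0.008 1.046] d [ 0.2529 -0.5383  0.0053] yaw now 140.0 j [-0.79  0.14 -0.03  1.85  0.    1.14  1.62]
```

View pics/s4.png

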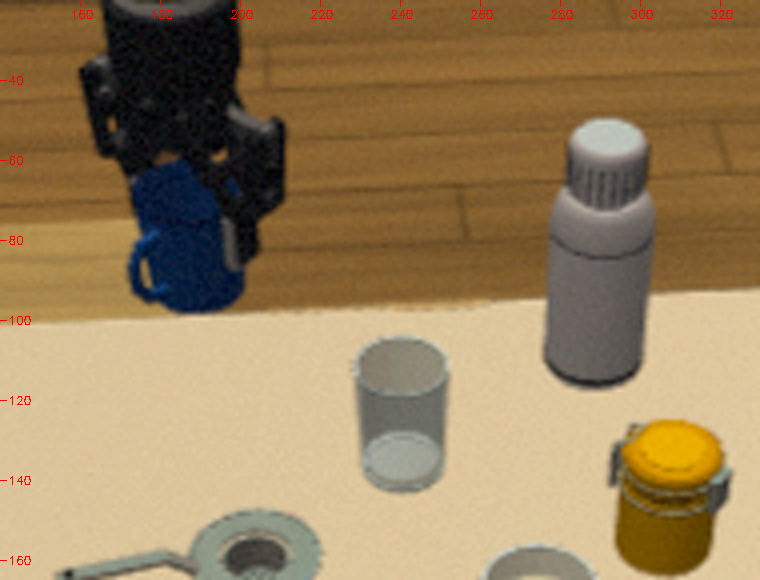

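To row units: 1.92 rad / 6.2832 = 0.3056.

{"api": "pendant", "payload": {"segments": [{"wz": 0.0286,"sx": 0.023,"sy": -0.049,"finger_gap": 0.3},{"wz": 0.0573,"sx": 0.046,"sy": -0.098,"finger_gap": 0.3},{"wz": 0.0859,"sx": 0.069,"sy": -0.147,"finger_gap": 0.3},{"wz": 0.1146,"sx": 0.092,"sy": -0.196,"finger_gap": 0.3},{"wz": 0.1432,"sx": 0.115,"sy": -0.245,"finger_gap": 0.3},{"wz": 0.1719,"sx": 0.138,"sy": -0.294,"finger_gap": 0.3},{"wz": 0.2005,"sx": 0.161,"sy": -0.343,"finger_gap": 0.3},{"wz": 0.2292,"sx": 0.184,"sy": -0.392,"finger_gap": 0.3},{"wz": 0.2578,"sx": 0.207,"sy": -0.441,"finger_gap": 0.3},{"wz": 0.2865,"sx": 0.23,"sy": -0.49,"finger_gap": 0.3},{"wx": 0.001,"wy": 0.001,"wz": 0.3056,"sx": 0.2529,"sy": -0.5383,"finger_gap": 0.3},{"wx": 0.001,"wy": 0.001,"wz": 0.3056,"sx": 0.2529,"sy": -0.5383,"finger_gap": 0.3},{"wx": 0.001,"wy": 0.001,"wz": 0.3056,"sx": 0.2529,"sy": -0.5383,"finger_gap": 0.3},{"wx": 0.001,"wy": 0.001,"wz": 0.3056,"sx": 0.2529,"sy": -0.5383,"finger_gap": 0.3}]}}

```text
clock: 5.25
position: [0.6316, -0.1963, 0.1518]
ee_rot: [0.499, 0.866, -0.003, -0.002]
ft_force: [0.5, 0.7, -0.4]
grip_width: 0.741
grasp_force: 48.8
```

```bash
python3 go.py .6335 -.196 .055 30 .6335 -.196 .038 30
python3 -c "
from h import *
a=imaging.camera('top');b=imaging.camera('side')
cv2.imwrite('pics/t5r.png',a);cv2.imwrite('pics/s5r.png',b)
crop('pics/t5r.png','pics/t5.png',300,90,150,150,4)
"
```

```text
rot [-0.007 -0.     0.001] d [-0.0007  0.0025  0.0967] yaw now 30.1 j [-0.16  0.51  0.55  1.48 -0.26  1.24  0.94]
rot [-0.007 -0.     0.001] d [-0.0007  0.0027  0.1137] yaw now 30.1 j [-0.16  0.51  0.55  1.48 -0.26  1.24  0.94]
```

View pics/t5.png

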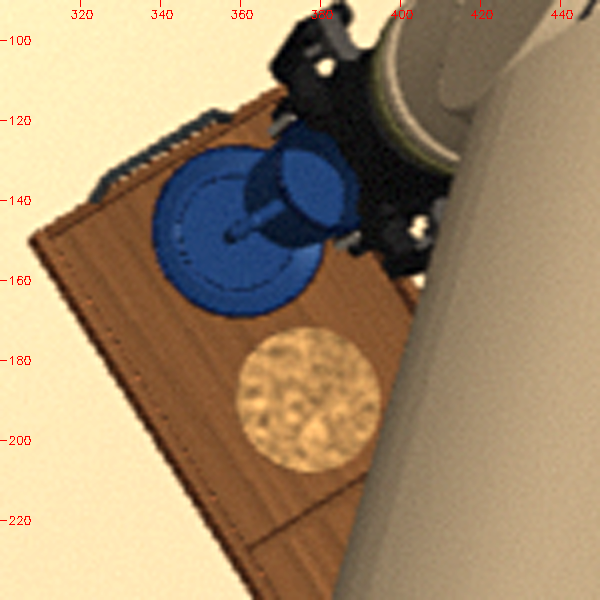

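To row units: -0.007 rad / 6.2832 = -0.0011.

```bash
python3 -c "
from h import *
print(atz('top',(300+319/4,90+193/4),.134))
print(proj('top',(.6335,-.196,.134)))
P,_=tri((0,0),(0,0))
"
```

```text
[ 0.6311 -0.2065  0.134 ]
[375.054  137.0251]
```

{"api": "pendant", "payload": {"segments": [{"wx": -0.0005,"sx": -0.0003,"sy": 0.001,"sz": 0.03,"finger_gap": 0.3},{"wx": -0.0011,"sx": -0.0007,"sy": 0.0025,"sz": 0.06,"finger_gap": 0.3},{"wx": -0.0011,"sx": -0.0007,"sy": 0.0025,"sz": 0.08,"finger_gap": 0.3},{"wx": -0.0011,"sx": -0.0007,"sy": 0.0025,"sz": 0.095,"finger_gap": 0.3},{"wx": -0.0011,"sx": -0.0007,"sy": 0.0025,"sz": 0.103,"finger_gap": 0.3},{"wx": -0.0011,"sx": -0.0007,"sy": 0.0025,"sz": 0.108,"finger_gap": 0.3},{"wx": -0.0011,"sx": -0.0007,"sy": 0.0025,"sz": 0.11,"finger_gap": 0.3},{"wx": -0.0011,"sx": -0.0007,"sy": 0.0025,"sz": 0.11,"finger_gap": 0.3}]}}

```text
clock: 6.35
position: [0.6339, -0.1978, 0.0426]
ee_rot: [0.5, 0.866, -0.0, 0.001]
ft_force: [-0.4, 0.0, -0.8]
grip_width: 0.742
grasp_force: 48.8
```

```bash
python3 go.py .6335 -.196 .038 30
```

```text
rot [ 0.     0.002 -0.001] d [0.0018 0.0006 0.0046] yaw now 30.0 j [-0.13  0.62  0.5   1.56 -0.33  1.05  0.98]
```

```bash
python3 -c "
from h import *
print(atz('top',(384.75,133.5),.204))
cv2.imwrite('pics/t6r.png',imaging.camera('top'));cv2.imwrite('pics/s6r.png',imaging.camera('side'))
crop('pics/t6r.png','pics/a.png',325,100,95,120,4);crop('pics/s6r.png','pics/b.png',270,220,100,120,4)
cv2.imwrite('pics/m6.png',np.hstack([cv2.imread('pics/a.png'),cv2.imread('pics/b.png')]))
for n in('top','side'): print(n,proj(n,(.634,-.197,.088)),proj(n,(.634,-.197,.018)))
"
```

```text
[ 0.6247 -0.1916  0.204 ]
top [368.7119 141.2324] [359.6259 147.1414]
side [327.8719 277.4037] [323.7683 296.8122]
```

View pics/m6.png

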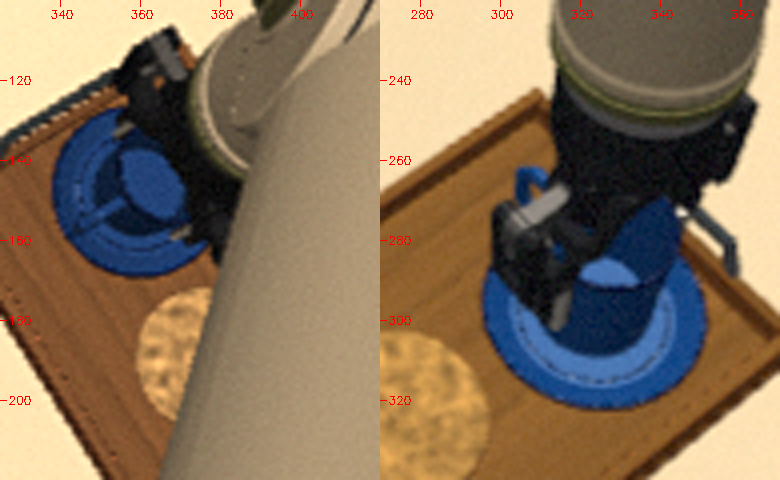

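{"api": "pendant", "payload": {"segments": [{"sx": 0.001,"sz": 0.002,"finger_gap": 0.3},{"sx": 0.0015,"sz": 0.004,"finger_gap": 0.3},{"sx": 0.0015,"sz": 0.005,"finger_gap": 0.3},{"sx": 0.0015,"sz": 0.006,"finger_gap": 0.3},{"sx": 0.0015,"sz": 0.006,"finger_gap": 0.3}]}}

```text
clock: 7.08
position: [0.6329, -0.1964, 0.037]
ee_rot: [0.5, 0.866, -0.0, 0.0]
ft_force: [-3.5, 2.4, 6.6]
grip_width: 0.737
grasp_force: 48.7
```

{"api": "pendant", "payload": {"segments": [{"finger_gap": 0.8},{"finger_gap": 1},{"finger_gap": 1},{"sz": -0.02,"finger_gap": 1},{"sz": -0.06,"finger_gap": 1},{"sz": -0.11,"finger_gap": 1},{"sz": -0.16,"finger_gap": 1},{"sz": -0.16,"finger_gap": 1}]}}

```text
clock: 8.07
position: [0.6348, -0.1975, 0.2026]
ee_rot: [0.5, 0.866, 0.001, 0.005]
ft_force: [0.6, -0.2, -0.3]
grip_width: 0.998
grasp_force: 0.0
```

```bash
python3 go.py  .3405 .1897 .15 102 .3405 .1897 .15 -78 .3405 .1897 .024 102
```

```text
rot [ 1.000e-03  1.000e-02 -1.258e+00] d [ 0.4828 -0.0621  0.0487] yaw now 29.9 j [-0.17  0.47  0.56  1.42 -0.25  1.32  0.93]
rot [ 1.100e-02 -1.000e-03  1.884e+00] d [ 0.4828 -0.0621  0.0487] yaw now 29.9 j [-0.17  0.47  0.56  1.42 -0.25  1.32  0.93]
rot [ 1.000e-03  1.000e-02 -1.258e+00] d [ 0.4837 -0.063   0.1747] yaw now 29.9 j [-0.17  0.47  0.56  1.42 -0.25  1.32  0.93]
```

To row units: -1.258 rad / 6.2832 = -0.2002.

{"api": "pendant", "payload": {"segments": [{"wz": -0.0223,"sx": 0.054,"sy": -0.007,"sz": 0.005,"finger_gap": 1},{"wz": -0.0446,"sx": 0.108,"sy": -0.014,"sz": 0.01,"finger_gap": 1},{"wz": -0.0668,"sx": 0.162,"sy": -0.021,"sz": 0.015,"finger_gap": 1},{"wz": -0.0891,"sx": 0.216,"sy": -0.028,"sz": 0.02,"finger_gap": 1},{"wz": -0.1114,"sx": 0.27,"sy": -0.035,"sz": 0.025,"finger_gap": 1},{"wz": -0.1337,"sx": 0.324,"sy": -0.042,"sz": 0.03,"finger_gap": 1},{"wz": -0.156,"sx": 0.378,"sy": -0.049,"sz": 0.035,"finger_gap": 1},{"wz": -0.1783,"sx": 0.432,"sy": -0.056,"sz": 0.04,"finger_gap": 0.8},{"wy": 0.0013,"wz": -0.2002,"sx": 0.4828,"sy": -0.0621,"sz": 0.0487,"finger_gap": 0.6},{"wy": 0.0013,"wz": -0.2002,"sx": 0.4828,"sy": -0.0621,"sz": 0.0487,"finger_gap": 0.5},{"wy": 0.0013,"wz": -0.2002,"sx": 0.4828,"sy": -0.0621,"sz": 0.0487,"finger_gap": 0.5},{"wy": 0.0013,"wz": -0.2002,"sx": 0.4828,"sy": -0.0621,"sz": 0.0487,"finger_gap": 0.5}]}}

```text
clock: 9.57
position: [0.3386, 0.1901, 0.1473]
ee_rot: [-0.104, 0.995, 0.001, -0.003]
ft_force: [-0.3, 0.3, -0.2]
grip_width: 0.498
grasp_force: 0.0
```

```bash
python3 go.py .3405 .1897 .024 102
python3 -c "
from h import *
cv2.imwrite('pics/t7r.png',imaging.camera('top'));cv2.imwrite('pics/s7r.png',imaging.camera('side'))
crop('pics/t7r.png','pics/a.png',140,210,95,120,4);crop('pics/t7r.png','pics/b.png',320,110,100,120,4)
cv2.imwrite('pics/m7.png',np.hstack([cv2.imread('pics/a.png'),cv2.imread('pics/b.png')]))
for n in('top','side'): print(n,proj(n,(.634,-.197,.083)),proj(n,(.634,-.197,.013)))
"
```

```text
rot [ 0.003 -0.005 -0.002] d [-0.0024 -0.0012  0.1232] yaw now 101.9 j [-0.74 -0.13  0.1   2.15  0.01  1.13  1.14]
top [368.016 141.685] [359.0271 147.5308]
side [327.5635 278.8622] [323.4918 298.1197]
```

View pics/m7.png

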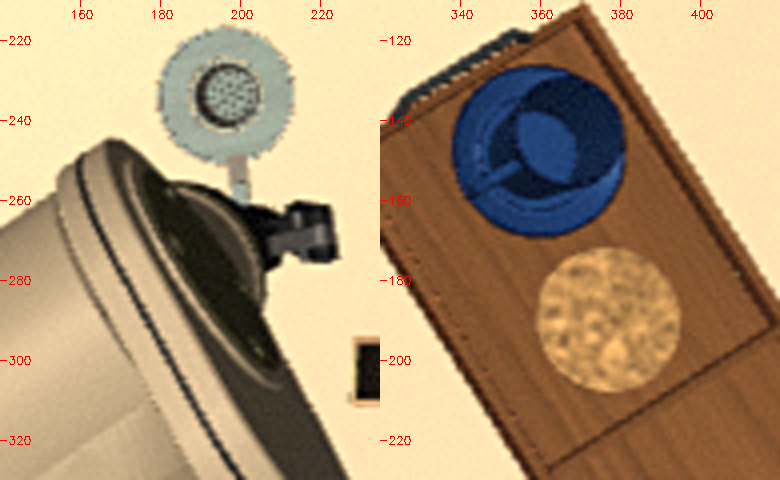

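The strainer's flange is at (197,233) native, with its handle running under the gripper. The cup stands in the saucer, with its rim centre at about (367,143).

To row units: -0.005 rad / 6.2832 = -0.0008.

{"api": "pendant", "payload": {"segments": [{"sx": -0.0012,"sy": -0.0006,"sz": 0.03,"finger_gap": 0.5},{"wx": 0.0005,"wy": -0.0008,"sx": -0.0024,"sy": -0.0012,"sz": 0.06,"finger_gap": 0.5},{"wx": 0.0005,"wy": -0.0008,"sx": -0.0024,"sy": -0.0012,"sz": 0.09,"finger_gap": 0.5},{"wx": 0.0005,"wy": -0.0008,"sx": -0.0024,"sy": -0.0012,"sz": 0.11,"finger_gap": 0.5},{"wx": 0.0005,"wy": -0.0008,"sx": -0.0024,"sy": -0.0012,"sz": 0.123,"finger_gap": 0.5},{"wx": 0.0005,"wy": -0.0008,"sx": -0.0024,"sy": -0.0012,"sz": 0.123,"finger_gap": 0.5}]}}

```text
clock: 10.42
position: [0.3396, 0.19, 0.0235]
ee_rot: [-0.105, 0.995, -0.0, -0.001]
ft_force: [-0.6, 0.7, -0.1]
grip_width: 0.497
grasp_force: 0.0
```

{"api": "pendant", "payload": {"segments": [{"finger_gap": 0.2},{"finger_gap": 0},{"finger_gap": 0},{"finger_gap": 0},{"finger_gap": 0},{"finger_gap": 0}], "force": 40}}

```text
clock: 11.18
position: [0.3398, 0.1906, 0.0241]
ee_rot: [-0.105, 0.994, 0.0, -0.0]
ft_force: [-0.3, 0.3, 2.5]
grip_width: 0.113
grasp_force: 39.1
```

{"api": "pendant", "payload": {"segments": [{"sz": -0.02,"finger_gap": 0},{"sz": -0.07,"finger_gap": 0},{"sz": -0.13,"finger_gap": 0},{"sz": -0.16,"finger_gap": 0},{"sz": -0.16,"finger_gap": 0}]}}

```text
clock: 11.8
position: [0.3408, 0.1911, 0.1859]
ee_rot: [-0.105, 0.994, 0.001, 0.001]
ft_force: [0.4, 0.7, -1.0]
grip_width: 0.114
grasp_force: 39.0
```

```bash
python3 go.py .576 -.157 .18 56 ; python3 -c "
from h import *
cv2.imwrite('pics/t8r.png',imaging.camera('top'));cv2.imwrite('pics/s8r.png',imaging.camera('side'))
for n in('top','side'): print(n,proj(n,(.4072,.2037,.028+.16)))"
```

```text
rot [0.003 0.002 0.804] d [-0.1574 -0.3895  0.0055] yaw now 102.0 j [-0.74 -0.17  0.1   2.1   0.02  1.21  1.14]
top [186.4419 235.8856]
side [198.6634 106.8857]
```

To row units: 0.804 rad / 6.2832 = 0.128.

{"api": "pendant", "payload": {"segments": [{"wz": 0.0143,"sx": -0.018,"sy": -0.043,"finger_gap": 0},{"wz": 0.0286,"sx": -0.035,"sy": -0.087,"finger_gap": 0},{"wz": 0.043,"sx": -0.052,"sy": -0.13,"finger_gap": 0},{"wz": 0.0573,"sx": -0.07,"sy": -0.173,"finger_gap": 0},{"wz": 0.0716,"sx": -0.087,"sy": -0.216,"finger_gap": 0},{"wz": 0.0859,"sx": -0.105,"sy": -0.26,"finger_gap": 0},{"wz": 0.1003,"sx": -0.122,"sy": -0.303,"finger_gap": 0},{"wz": 0.1146,"sx": -0.14,"sy": -0.346,"finger_gap": 0},{"wz": 0.128,"sx": -0.1574,"sy": -0.3895,"finger_gap": 0},{"wz": 0.128,"sx": -0.1574,"sy": -0.3895,"sz": 0.02,"finger_gap": 0},{"wz": 0.128,"sx": -0.1574,"sy": -0.3895,"sz": 0.04,"finger_gap": 0},{"wz": 0.128,"sx": -0.1574,"sy": -0.3895,"sz": 0.04,"finger_gap": 0}]}}

```text
clock: 13.4
position: [0.5732, -0.1574, 0.1407]
ee_rot: [0.293, 0.956, -0.001, -0.003]
ft_force: [0.6, 0.0, -0.9]
grip_width: 0.12
grasp_force: 39.0
```

```bash
python3 go.py .576 -.157 .115 56 ; python3 -c "
from h import *
cv2.imwrite('pics/t9r.png',imaging.camera('top'));cv2.imwrite('pics/s9r.png',imaging.camera('side'))
crop('pics/t9r.png','pics/a.png',325,80,95,130,4);crop('pics/s9r.png','pics/b.png',250,190,100,130,4)
cv2.imwrite('pics/m9.png',np.hstack([cv2.imread('pics/a.png'),cv2.imread('pics/b.png')]))
P=sensors.get_obs()['position'];print(P)
Q=np.array([P[0]+.0565,P[1]-.0391,P[2]-.0241+.028])
for n in('top','side'): print(n,proj(n,Q))"
```

```text
rot [-0.004 -0.005 -0.001] d [-0.0023  0.002   0.0256] yaw now 56.0 j [-0.26  0.37  0.56  1.68 -0.21  1.16  1.33]
[ 0.5746 -0.1576  0.1433]
top [377.4557 136.7437]
side [330.1023 259.188 ]
```

View pics/m9.png

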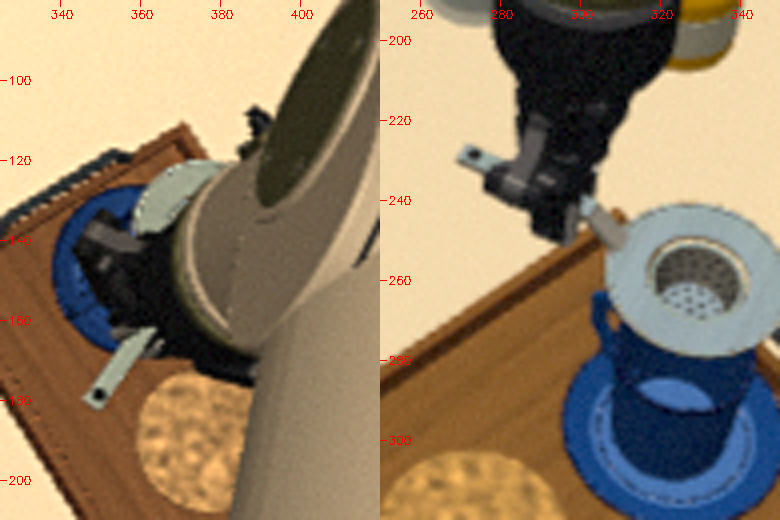

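To row units: -0.004 rad / 6.2832 = -0.0006.

{"api": "pendant", "payload": {"segments": [{"sx": -0.001,"sy": 0.002,"sz": 0.02,"finger_gap": 0},{"wx": -0.0005,"wy": -0.0006,"sx": -0.0015,"sy": 0.002,"sz": 0.04,"finger_gap": 0},{"wx": -0.0005,"wy": -0.0006,"sx": -0.0015,"sy": 0.002,"sz": 0.05,"finger_gap": 0},{"wx": -0.0005,"wy": -0.0006,"sx": -0.0015,"sy": 0.002,"sz": 0.05,"finger_gap": 0},{"wx": -0.0005,"wy": -0.0006,"sx": -0.0015,"sy": 0.002,"sz": 0.05,"finger_gap": 0}]}}

```text
clock: 14.12
position: [0.5778, -0.1569, 0.0944]
ee_rot: [0.293, 0.956, 0.001, 0.002]
ft_force: [0.5, -0.1, -0.2]
grip_width: 0.117
grasp_force: 39.0
```

```bash
python3 go.py .577 -.157 .0806 56;python3 -c "
from h import *
cv2.imwrite('pics/sAr.png',imaging.camera('side'))"; python3 go.py .577 -.157 .0806 56
```

```text
rot [ 0.003  0.004 -0.   ] d [ 0.0006 -0.0006  0.0138] yaw now 56.0 j [-0.25  0.42  0.54  1.72 -0.25  1.06  1.35]
rot [ 0.003  0.004 -0.   ] d [ 0.0007 -0.0006  0.0139] yaw now 56.0 j [-0.25  0.42  0.54  1.72 -0.25  1.06  1.35]
```

To row units: 0.003 rad / 6.2832 = 0.0005.

{"api": "pendant", "payload": {"segments": [{"sz": 0.004,"finger_gap": 0},{"wx": 0.0003,"wy": 0.0005,"sz": 0.008,"finger_gap": 0},{"wx": 0.0003,"wy": 0.0005,"sz": 0.011,"finger_gap": 0},{"wx": 0.0003,"wy": 0.0005,"sz": 0.0125,"finger_gap": 0},{"wx": 0.0003,"wy": 0.0005,"sz": 0.0125,"finger_gap": 0}]}}

```text
clock: 14.8
position: [0.5774, -0.1568, 0.0814]
ee_rot: [0.293, 0.956, 0.0, 0.0]
ft_force: [-1.1, 0.4, 2.8]
grip_width: 0.112
grasp_force: 39.3
```

```bash
python3 go.py .577 -.157 .0806 56
```

```text
rot [ 0.001  0.    -0.   ] d [ 0.0002 -0.0004  0.0008] yaw now 56.0 j [-0.24  0.44  0.54  1.73 -0.25  1.05  1.36]
```

{"api": "pendant", "payload": {"segments": [{"finger_gap": 0.2},{"finger_gap": 0.4},{"finger_gap": 0.4},{"finger_gap": 0.4},{"sz": -0.02,"finger_gap": 0.4},{"sz": -0.06,"finger_gap": 0.4},{"sz": -0.11,"finger_gap": 0.6},{"sz": -0.14,"finger_gap": 1},{"sz": -0.14,"finger_gap": 1}]}}

```text
clock: 15.92
position: [0.5786, -0.1575, 0.2253]
ee_rot: [0.293, 0.956, 0.001, 0.003]
ft_force: [0.4, 0.9, -0.8]
grip_width: 0.986
grasp_force: 0.0
```

```bash
python3 go.py .505 .313 .19 40 .505 .313 .045 40; python3 -c "
from h import *
cv2.imwrite('pics/sBr.png',imaging.camera('side'))
crop('pics/sBr.png','pics/sB.png',250,190,140,140,4)
print(proj('side',(.6325,-.196,.0845)))"
```

```text
rot [0.004 0.005 0.278] d [0.3246 0.3485 0.0348] yaw now 56.0 j [-0.28  0.3   0.59  1.57 -0.17  1.31  1.3 ]
rot [0.004 0.005 0.278] d [0.3254 0.348  0.1798] yaw now 56.0 j [-0.28  0.3   0.59  1.57 -0.17  1.31  1.3 ]
[326.7641 278.0284]
```

View pics/sB.png

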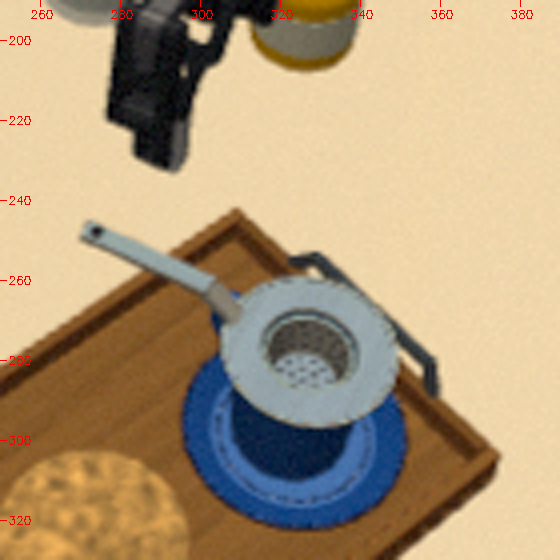

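The strainer lies level on the cup: flange centre (327.3,278.1) native, against (326.8,278.0) expected. Next is the tumbler.

```bash
python3 go.py .5055 .313 .19 -9; python3 go.py .5055 .313 .035 -9
```

```text
rot [4.000e-03 1.000e-03 1.134e+00] d [0.3232 0.349  0.0331] yaw now 56.0 j [-0.28  0.3   0.58  1.58 -0.17  1.31  1.3 ]
rot [4.000e-03 1.000e-03 1.134e+00] d [0.3236 0.3487 0.1881] yaw now 56.0 j [-0.28  0.3   0.58  1.58 -0.17  1.31  1.3 ]
```

Careful with the scale: turns go in shares of 2 pi rad. That gives: 1.134 rad / 6.2832 = 0.1805.

{"api": "pendant", "payload": {"segments": [{"wz": 0.0191,"sx": 0.034,"sy": 0.036,"sz": 0.003,"finger_gap": 1},{"wz": 0.0382,"sx": 0.068,"sy": 0.073,"sz": 0.006,"finger_gap": 1},{"wz": 0.0573,"sx": 0.102,"sy": 0.11,"sz": 0.01,"finger_gap": 1},{"wz": 0.0764,"sx": 0.136,"sy": 0.147,"sz": 0.013,"finger_gap": 1},{"wz": 0.0955,"sx": 0.17,"sy": 0.184,"sz": 0.016,"finger_gap": 1},{"wz": 0.1146,"sx": 0.204,"sy": 0.22,"sz": 0.02,"finger_gap": 1},{"wz": 0.1337,"sx": 0.24,"sy": 0.257,"sz": 0.023,"finger_gap": 1},{"wz": 0.1528,"sx": 0.27,"sy": 0.294,"sz": 0.027,"finger_gap": 1},{"wz": 0.1671,"sx": 0.3,"sy": 0.325,"sz": 0.03,"finger_gap": 1},{"wz": 0.1805,"sx": 0.3232,"sy": 0.349,"sz": 0.0331,"finger_gap": 1},{"wz": 0.1805,"sx": 0.3232,"sy": 0.349,"sz": 0.0331,"finger_gap": 1},{"wz": 0.1805,"sx": 0.3232,"sy": 0.349,"sz": 0.0331,"finger_gap": 1},{"wz": 0.1805,"sx": 0.3232,"sy": 0.349,"sz": 0.0331,"finger_gap": 1}]}}

```text
clock: 17.6
position: [0.5052, 0.3119, 0.1883]
ee_rot: [0.761, 0.649, 0.0, 0.0]
ft_force: [-0.1, 0.4, 0.8]
grip_width: 1.003
grasp_force: 0.0
```

```bash
python3 go.py .5055 .313 .035 -9
```

```text
rot [ 0.001 -0.    -0.001] d [0.0012 0.     0.1533] yaw now -9.1 j [-0.99  0.3   0.44  1.63 -0.13  1.24 -0.69]
```

{"api": "pendant", "payload": {"segments": [{"sx": 0.001,"sz": 0.04,"finger_gap": 1},{"sx": 0.001,"sz": 0.08,"finger_gap": 1},{"sx": 0.001,"sz": 0.11,"finger_gap": 1},{"sx": 0.001,"sz": 0.135,"finger_gap": 1},{"sx": 0.001,"sz": 0.153,"finger_gap": 1},{"sx": 0.001,"sz": 0.153,"finger_gap": 1},{"sx": 0.001,"sz": 0.153,"finger_gap": 1}]}}

```text
clock: 18.48
position: [0.5057, 0.3145, 0.0363]
ee_rot: [0.76, 0.649, 0.001, 0.0]
ft_force: [-0.2, 0.3, 0.1]
grip_width: 1.003
grasp_force: 0.0
```

{"api": "pendant", "payload": {"segments": [{"finger_gap": 0.7},{"finger_gap": 0.5},{"finger_gap": 0.3},{"finger_gap": 0.3},{"finger_gap": 0.3},{"finger_gap": 0.3}], "force": 40}}

```text
clock: 19.23
position: [0.5056, 0.3147, 0.0366]
ee_rot: [0.76, 0.649, 0.001, -0.0]
ft_force: [-1.0, -1.0, 6.2]
grip_width: 0.708
grasp_force: 41.6
```

{"api": "pendant", "payload": {"segments": [{"sz": -0.03,"finger_gap": 0.3},{"sz": -0.08,"finger_gap": 0.3},{"sz": -0.13,"finger_gap": 0.3},{"sz": -0.17,"finger_gap": 0.3},{"sz": -0.17,"finger_gap": 0.3},{"sz": -0.17,"finger_gap": 0.3}]}}

```text
clock: 19.98
position: [0.5044, 0.3141, 0.2044]
ee_rot: [0.76, 0.65, -0.0, -0.0]
ft_force: [-0.8, -0.4, -2.6]
grip_width: 0.711
grasp_force: 44.2
```

```bash
python3 go.py .5282 -.2434 .205 -66; python3 -c "
from h import *
cv2.imwrite('pics/tCr.png',imaging.camera('top'));cv2.imwrite('pics/sCr.png',imaging.camera('side'))"
```

```text
rot [-0.     0.     0.995] d [-5.469e-01  1.106e-01 -5.000e-04] yaw now -9.0 j [-1.    0.29  0.44  1.61 -0.13  1.27 -0.69]
```

To row units: 0.995 rad / 6.2832 = 0.1584.

{"api": "pendant", "payload": {"segments": [{"wz": 0.0143,"sx": -0.05,"sy": 0.01,"finger_gap": 0.3},{"wz": 0.0286,"sx": -0.1,"sy": 0.02,"finger_gap": 0.3},{"wz": 0.043,"sx": -0.15,"sy": 0.03,"finger_gap": 0.3},{"wz": 0.0573,"sx": -0.2,"sy": 0.04,"finger_gap": 0.3},{"wz": 0.0716,"sx": -0.25,"sy": 0.05,"finger_gap": 0.3},{"wz": 0.0859,"sx": -0.3,"sy": 0.06,"finger_gap": 0.3},{"wz": 0.1003,"sx": -0.35,"sy": 0.07,"finger_gap": 0.3},{"wz": 0.1146,"sx": -0.4,"sy": 0.08,"finger_gap": 0.3},{"wz": 0.1289,"sx": -0.45,"sy": 0.09,"finger_gap": 0.3},{"wz": 0.1432,"sx": -0.5,"sy": 0.1,"finger_gap": 0.3},{"wz": 0.1584,"sx": -0.5469,"sy": 0.1106,"finger_gap": 0.3},{"wz": 0.1584,"sx": -0.5469,"sy": 0.1106,"finger_gap": 0.3},{"wz": 0.1584,"sx": -0.5469,"sy": 0.1106,"finger_gap": 0.3},{"wz": 0.1584,"sx": -0.5469,"sy": 0.1106,"finger_gap": 0.3}]}}

```text
clock: 21.82
position: [0.5288, -0.2418, 0.2046]
ee_rot: [0.978, 0.209, 0.0, -0.001]
ft_force: [-0.6, 0.9, -2.9]
grip_width: 0.716
grasp_force: 44.7
```

```bash
python3 go.py .5282 -.2434 .0496 -66
```

```text
rot [-0.001 -0.     0.002] d [-0.0013  0.0014  0.155 ] yaw now -65.9 j [-0.37  0.33  0.89  1.66 -0.27  1.28 -0.58]
```

{"api": "pendant", "payload": {"segments": [{"sx": -0.001,"sy": 0.001,"sz": 0.03,"finger_gap": 0.3},{"sx": -0.001,"sy": 0.001,"sz": 0.07,"finger_gap": 0.3},{"sx": -0.001,"sy": 0.001,"sz": 0.1,"finger_gap": 0.3},{"sx": -0.001,"sy": 0.001,"sz": 0.12,"finger_gap": 0.3},{"sx": -0.001,"sy": 0.001,"sz": 0.132,"finger_gap": 0.3},{"sx": -0.001,"sy": 0.001,"sz": 0.138,"finger_gap": 0.3},{"sx": -0.001,"sy": 0.001,"sz": 0.14,"finger_gap": 0.3},{"sx": -0.001,"sy": 0.001,"sz": 0.14,"finger_gap": 0.3},{"sx": -0.001,"sy": 0.001,"sz": 0.14,"finger_gap": 0.3}]}}

```text
clock: 22.95
position: [0.5285, -0.2446, 0.0656]
ee_rot: [0.978, 0.208, 0.001, 0.0]
ft_force: [0.8, -0.3, -0.9]
grip_width: 0.708
grasp_force: 44.6
```

```bash
python3 go.py .5282 -.2434 .0496 -66;python3 -c "
from h import *
cv2.imwrite('pics/tDr.png',imaging.camera('top'));cv2.imwrite('pics/sDr.png',imaging.camera('side'))
crop('pics/tDr.png','pics/a.png',330,130,95,130,4);crop('pics/sDr.png','pics/b.png',225,220,100,130,4)
cv2.imwrite('pics/mD.png',np.hstack([cv2.imread('pics/a.png'),cv2.imread('pics/b.png')]))
z=sensors.get_obs()['position'][2]-.0366
for h in(z,z+.085):
  for n in('top','side'): print(n,proj(n,(.5282,-.2434,h)))"
```

```text
rot [ 0.    -0.001 -0.   ] d [ 0.0002 -0.0013  0.016 ] yaw now -66.0 j [-0.28  0.49  0.8   1.79 -0.41  1.03 -0.48]
top [379.4871 188.9932]
side [273.2275 319.8457]
top [392.9206 185.669 ]
side [274.8568 296.3959]
```

View pics/mD.png

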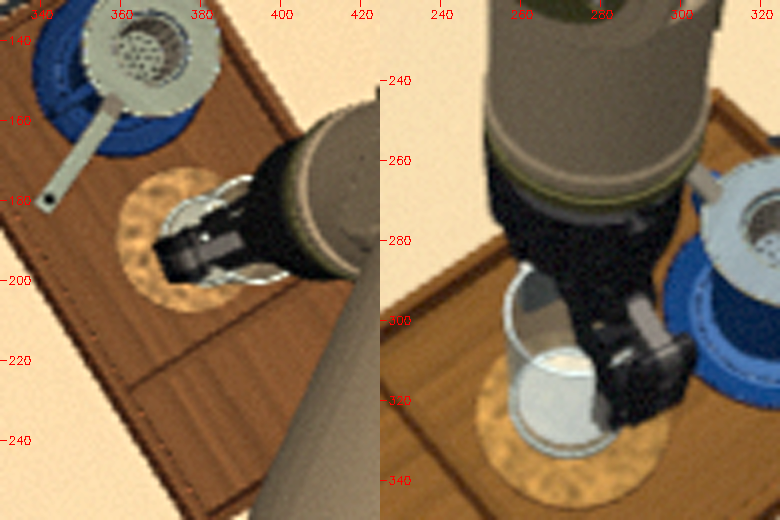

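The tumbler hangs upright over the coaster. In the side view its foot spans (509..,458 bottom) and the rim's left edge is 502. In the top view the rim's rows run from 175 to 287 in the crop. It looks a few mm off centre, so I fit its position.

Run:
```python
from h import *
from scipy.optimize import least_squares
th=np.linspace(0,2*np.pi,181)
def ext(n,x,y,z,r):
    q=np.array([proj(n,(x+r*np.cos(t),y+r*np.sin(t),z)) for t in th[::4]]);return q.min(0),q.max(0)
S=lambda u,v:(225+(u-380)/4-.37,220+v/4-.37);T=lambda u,v:(330+u/4-.37,130+v/4-.37)
def f(p):
    x,y,z=p;a=ext("side",x,y,z,.0275);b=ext("side",x,y,z+.085,.031);c=ext("top",x,y,z+.085,.031);d=ext("top",x,y,z,.0275)
    return np.array([a[0][0]-S(509,0)[0],a[1][1]-S(0,458)[1],b[0][0]-S(502,0)[0],b[1][1]-S(0,374)[1],c[0][1]-T(0,175)[1],c[1][1]-T(0,287)[1],d[0][0]-T(160,0)[0]])
r=least_squares(f,(.528,-.243,.03));print(r.x,r.fun)
a=ext("side",.5282,-.2434,.013,.046);print("coaster side",a,S(474,332),S(670,507))
```

```text
[ 0.5245 -0.2455  0.0311] [-0.1666  0.0694 -0.0008 -0.0575  0.1707 -0.3699  0.0146]
coaster side (array([248.7162, 302.3611]), array([297.2031, 346.8775])) (248.13, 302.63) (297.13, 346.38)
```

{"api": "pendant", "payload": {"segments": [{"sx": 0.004,"sz": 0.003,"finger_gap": 0.3},{"sx": 0.004,"sz": 0.007,"finger_gap": 0.3},{"sx": 0.004,"sz": 0.01,"finger_gap": 0.3},{"sx": 0.004,"sz": 0.012,"finger_gap": 0.3},{"sx": 0.004,"sz": 0.0135,"finger_gap": 0.3},{"sx": 0.004,"sz": 0.0135,"finger_gap": 0.3}]}}

```text
clock: 23.8
position: [0.5318, -0.2429, 0.0515]
ee_rot: [0.978, 0.208, 0.0, -0.0]
ft_force: [0.6, -0.2, -3.5]
grip_width: 0.71
grasp_force: 44.6
```

{"api": "pendant", "payload": {"segments": [{"sz": 0.001,"finger_gap": 0.3},{"sz": 0.002,"finger_gap": 0.3},{"sz": 0.002,"finger_gap": 0.3}]}}

```text
clock: 24.18
position: [0.5319, -0.2429, 0.0497]
ee_rot: [0.978, 0.208, 0.0, -0.0]
ft_force: [-0.8, -0.2, 0.5]
grip_width: 0.707
grasp_force: 44.6
```

{"api": "pendant", "payload": {"segments": [{"sz": 0.001,"finger_gap": 0.3},{"sz": 0.001,"finger_gap": 0.3}]}}

```text
clock: 24.42
position: [0.532, -0.243, 0.0496]
ee_rot: [0.978, 0.208, 0.001, -0.0]
ft_force: [-5.1, 2.1, 11.3]
grip_width: 0.71
grasp_force: 44.8
```

{"api": "pendant", "payload": {"segments": [{"sz": -0.001,"finger_gap": 0.3},{"sz": -0.001,"finger_gap": 0.75},{"sz": -0.001,"finger_gap": 0.9},{"sz": -0.001,"finger_gap": 1},{"sz": -0.001,"finger_gap": 1},{"sz": -0.03,"finger_gap": 1},{"sz": -0.08,"finger_gap": 1},{"sz": -0.13,"finger_gap": 1},{"sz": -0.16,"finger_gap": 1},{"sz": -0.16,"finger_gap": 1}]}}

```text
clock: 25.68
position: [0.5328, -0.2435, 0.2109]
ee_rot: [0.978, 0.208, 0.002, 0.001]
ft_force: [-0.2, -0.4, -0.0]
grip_width: 1.0
grasp_force: 0.0
```

```bash
python3 go.py .667 .223 .205 52 .667 .223 .205 -128;python3 - <<'E'
from h import *
cv2.imwrite('pics/tEr.png',imaging.camera('top'));cv2.imwrite('pics/sEr.png',imaging.camera('side'))
E
```

```text
rot [ 0.006 -0.    -2.06 ] d [ 0.3123 -0.3716  0.0064] yaw now -66.0 j [-0.37  0.34  0.9   1.64 -0.27  1.29 -0.58]
rot [-0.    -0.005  1.082] d [ 0.3123 -0.3716  0.0064] yaw now -66.0 j [-0.37  0.34  0.9   1.64 -0.27  1.29 -0.58]
```

Run:
```python
from h import *
from m import t1,s1
from scipy.optimize import least_squares
th=np.linspace(0,2*np.pi,46)
def ext(n,x,y,z,r):
    q=np.array([proj(n,(x+r*np.cos(t),y+r*np.sin(t),z)) for t in th]);return q.min(0),q.max(0)
def f(p):
    a=ext("side",*p,0,.0315);b=ext("top",*p,0.05,.0315)
    return np.array([a[0][0]-s1(575,0)[0],a[1][0]-s1(672,0)[0],a[1][1]-s1(0,474)[1]])
r=least_squares(f,(.667,.223));print(r.x,r.fun)
print("flask",atz("top",t1(118,136),0.01))
# where is the tumbler / did anything else move: difference images vs. start
a=cv2.imread("pics/top0.png").astype(int);b=cv2.imread("pics/tEr.png").astype(int)
d=np.abs(a-b).max(2)>40
for n,(x,y,w,h) in dict(flask=(78,103,55,50),can=(172,106,40,40),vit=(238,100,32,38),candle=(214,146,36,40)).items(): print(n,d[y:y+h,x:x+w].sum())
```

```text
cuprim [0.3818 0.3416 0.0689] err 0.0017
tumrim [0.5053 0.3115 0.084 ] err 0.0010
tumfoot [ 0.5067  0.3192 -0.0028] err 0.0043
flange [0.4072 0.2037 0.0281] err 0.0005
hend [0.2945 0.18   0.0448] err 0.0015
canlid [0.6664 0.2229 0.0821] err 0.0000
saucer [ 0.6338 -0.1971  0.0164] err 0.0009
sfloor [ 0.6339 -0.1957  0.0114] err 0.0016
coaster [ 0.5282 -0.2434  0.0112] err 0.0003
tA [ 0.728  -0.2229  0.0225] err 0.0002
tB [ 0.6246 -0.0633  0.0203] err 0.0035
tC [ 0.3468 -0.2473  0.0177] err 0.0005
tray [[ 0.7268 -0.2217  0.026 ]
 [ 0.6217 -0.0623  0.026 ]
 [ 0.3479 -0.2443  0.026 ]
 [ 0.451  -0.4048  0.026 ]] [ 0.5368 -0.2333  0.026 ]
edges 0.19097543700169523 0.32873242114241014
latch/hinge [0.644  0.2441 0.06  ] [0.6958 0.2033 0.06  ]
cup handle tip [0.3496 0.2942 0.05  ] [0.3438 0.3072 0.03  ]
candle [0.5707 0.1231 0.07  ] vit [0.6882 0.0755 0.082 ] flask [0.6462 0.412  0.18  ]
[0.6668 0.2276] [-0.12    0.1198 -0.0056]
flask [0.6468 0.4135 0.01  ]
flask 0
can 0
vit 0
candle 0
```

To row units: -2.06 rad / 6.2832 = -0.3279.

{"api": "pendant", "payload": {"segments": [{"wz": -0.0286,"sx": 0.027,"sy": -0.033,"finger_gap": 1},{"wz": -0.0573,"sx": 0.054,"sy": -0.065,"finger_gap": 1},{"wz": -0.0859,"sx": 0.081,"sy": -0.097,"finger_gap": 1},{"wz": -0.1146,"sx": 0.108,"sy": -0.13,"finger_gap": 1},{"wz": -0.1432,"sx": 0.135,"sy": -0.162,"finger_gap": 1},{"wz": -0.1719,"sx": 0.162,"sy": -0.195,"finger_gap": 1},{"wz": -0.2005,"sx": 0.189,"sy": -0.227,"finger_gap": 1},{"wz": -0.2292,"sx": 0.216,"sy": -0.26,"finger_gap": 1},{"wz": -0.2578,"sx": 0.243,"sy": -0.292,"finger_gap": 1},{"wz": -0.2865,"sx": 0.27,"sy": -0.325,"finger_gap": 1},{"wz": -0.3279,"sx": 0.312,"sy": -0.372,"finger_gap": 1},{"wz": -0.3279,"sx": 0.312,"sy": -0.372,"finger_gap": 1},{"wz": -0.3279,"sx": 0.312,"sy": -0.372,"finger_gap": 1},{"wz": -0.3279,"sx": 0.312,"sy": -0.372,"finger_gap": 1}]}}

```text
clock: 27.52
position: [0.6654, 0.2224, 0.2082]
ee_rot: [0.327, 0.945, -0.0, -0.0]
ft_force: [0.4, -0.5, 0.3]
grip_width: 1.003
grasp_force: 0.0
```

```bash
python3 go.py .667 .225 .018 52
```

```text
rot [-0.001  0.    -0.003] d [0.0004 0.0031 0.1902] yaw now 51.8 j [-0.63  0.53  0.36  1.28 -0.18  1.37  0.63]
```

{"api": "pendant", "payload": {"segments": [{"sy": 0.003,"sz": 0.05,"finger_gap": 1},{"sy": 0.003,"sz": 0.09,"finger_gap": 1},{"sy": 0.003,"sz": 0.12,"finger_gap": 1},{"sy": 0.003,"sz": 0.15,"finger_gap": 1},{"sy": 0.003,"sz": 0.175,"finger_gap": 1},{"sy": 0.003,"sz": 0.19,"finger_gap": 1},{"sy": 0.003,"sz": 0.19,"finger_gap": 1},{"sy": 0.003,"sz": 0.19,"finger_gap": 1}]}}

```text
clock: 28.52
position: [0.6682, 0.2263, 0.0201]
ee_rot: [0.326, 0.945, 0.001, 0.001]
ft_force: [-0.0, -0.4, 0.3]
grip_width: 1.005
grasp_force: 0.0
```

{"api": "pendant", "payload": {"segments": [{"finger_gap": 0.7},{"finger_gap": 0.5},{"finger_gap": 0.3},{"finger_gap": 0.3},{"finger_gap": 0.3},{"finger_gap": 0.3}]}}

```text
clock: 29.28
position: [0.6679, 0.2261, 0.0204]
ee_rot: [0.325, 0.946, 0.001, 0.001]
ft_force: [-2.6, -2.1, 7.8]
grip_width: 0.731
grasp_force: 38.4
```

{"api": "pendant", "payload": {"segments": [{"sz": -0.03,"finger_gap": 0.3},{"sz": -0.08,"finger_gap": 0.3},{"sz": -0.13,"finger_gap": 0.3},{"sz": -0.18,"finger_gap": 0.3},{"sz": -0.18,"finger_gap": 0.3},{"sz": -0.18,"finger_gap": 0.3}]}}

```text
clock: 30.02
position: [0.6669, 0.2261, 0.1981]
ee_rot: [0.325, 0.946, 0.0, -0.0]
ft_force: [-0.3, 0.3, -3.6]
grip_width: 0.731
grasp_force: 39.6
```

```bash
python3 go.py .438 -.299 .2 -56.4
```

```text
rot [-0.    -0.     1.892] d [-0.1427 -0.5548 -0.0019] yaw now 52.0 j [-0.63  0.54  0.36  1.28 -0.19  1.35  0.63]
```

To row units: 1.892 rad / 6.2832 = 0.3011.

{"api": "pendant", "payload": {"segments": [{"wz": 0.0271,"sx": -0.013,"sy": -0.05,"finger_gap": 0.3},{"wz": 0.0541,"sx": -0.026,"sy": -0.1,"finger_gap": 0.3},{"wz": 0.0812,"sx": -0.039,"sy": -0.15,"finger_gap": 0.3},{"wz": 0.1082,"sx": -0.052,"sy": -0.2,"finger_gap": 0.3},{"wz": 0.1353,"sx": -0.065,"sy": -0.25,"finger_gap": 0.3},{"wz": 0.1623,"sx": -0.078,"sy": -0.3,"finger_gap": 0.3},{"wz": 0.1894,"sx": -0.09,"sy": -0.35,"finger_gap": 0.3},{"wz": 0.2165,"sx": -0.103,"sy": -0.4,"finger_gap": 0.3},{"wz": 0.2435,"sx": -0.116,"sy": -0.45,"finger_gap": 0.3},{"wz": 0.2706,"sx": -0.13,"sy": -0.505,"finger_gap": 0.3},{"wz": 0.3011,"sx": -0.1427,"sy": -0.5548,"finger_gap": 0.3},{"wz": 0.3011,"sx": -0.1427,"sy": -0.5548,"finger_gap": 0.3},{"wz": 0.3011,"sx": -0.1427,"sy": -0.5548,"finger_gap": 0.3},{"wz": 0.3011,"sx": -0.1427,"sy": -0.5548,"finger_gap": 0.3},{"wz": 0.3011,"sx": -0.1427,"sy": -0.5548,"finger_gap": 0.3}]}}

```text
clock: 31.9
position: [0.4389, -0.298, 0.1983]
ee_rot: [0.957, 0.29, 0.0, -0.0]
ft_force: [0.2, 0.2, -2.9]
grip_width: 0.73
grasp_force: 39.8
```

```bash
python3 go.py .438 -.299 .0284 -56.4
```

```text
rot [-0.    -0.001  0.003] d [-0.0014  0.0004  0.1699] yaw now -56.3 j [-0.3   0.19  0.92  1.8  -0.16  1.24 -0.32]
```

{"api": "pendant", "payload": {"segments": [{"sx": -0.001,"sz": 0.04,"finger_gap": 0.3},{"sx": -0.001,"sz": 0.08,"finger_gap": 0.3},{"sx": -0.001,"sz": 0.11,"finger_gap": 0.3},{"sx": -0.001,"sz": 0.135,"finger_gap": 0.3},{"sx": -0.001,"sz": 0.152,"finger_gap": 0.3},{"sx": -0.001,"sz": 0.161,"finger_gap": 0.3},{"sx": -0.001,"sz": 0.166,"finger_gap": 0.3},{"sx": -0.001,"sz": 0.166,"finger_gap": 0.3},{"sx": -0.001,"sz": 0.166,"finger_gap": 0.3}]}}

```text
clock: 33.02
position: [0.4381, -0.2996, 0.0331]
ee_rot: [0.957, 0.289, 0.001, 0.0]
ft_force: [0.7, -0.3, -2.4]
grip_width: 0.733
grasp_force: 39.8
```

```bash
python3 go.py .438 -.299 .0284 -56.4
```

```text
rot [ 0.001 -0.001  0.   ] d [ 0.0002 -0.0006  0.0047] yaw now -56.4 j [-0.16  0.43  0.8   1.95 -0.39  0.92 -0.15]
```

{"api": "pendant", "payload": {"segments": [{"sz": 0.002,"finger_gap": 0.3},{"sz": 0.003,"finger_gap": 0.3},{"sz": 0.004,"finger_gap": 0.3},{"sz": 0.004,"finger_gap": 0.3}]}}

```text
clock: 33.52
position: [0.4377, -0.2994, 0.0284]
ee_rot: [0.957, 0.289, 0.0, -0.0]
ft_force: [-0.3, 0.1, -2.3]
grip_width: 0.729
grasp_force: 39.9
```

{"api": "pendant", "payload": {"segments": [{"sz": 0.001,"finger_gap": 0.3},{"sz": 0.001,"finger_gap": 0.3}]}}

```text
clock: 33.78
position: [0.4378, -0.2995, 0.0283]
ee_rot: [0.957, 0.289, 0.001, -0.0]
ft_force: [-4.2, 4.1, 10.8]
grip_width: 0.733
grasp_force: 40.9
```

Contact with the bay floor, so I release and retreat.

{"api": "pendant", "payload": {"segments": [{"sz": -0.001,"finger_gap": 0.3},{"sz": -0.001,"finger_gap": 0.8},{"sz": -0.001,"finger_gap": 1},{"sz": -0.001,"finger_gap": 1},{"sz": -0.03,"finger_gap": 1},{"sz": -0.08,"finger_gap": 1},{"sz": -0.13,"finger_gap": 1},{"sz": -0.19,"finger_gap": 1},{"sz": -0.19,"finger_gap": 1}]}}

```text
clock: 34.9
position: [0.4394, -0.3009, 0.2217]
ee_rot: [0.957, 0.289, 0.003, 0.002]
ft_force: [-0.1, 0.6, -0.9]
grip_width: 1.0
grasp_force: 0.0
```

```bash
python3 go.py .42 .15 .25 0
```

```text
rot [ 0.008 -0.002 -0.984] d [ 0.2336 -0.3861 -0.0291] yaw now -56.4 j [-0.33  0.16  0.95  1.77 -0.14  1.28 -0.33]
```

Next I move clear of the tray and check the final state numerically, since my picture views are used up.

To row units: -0.98 rad / 6.2832 = -0.156.

{"api": "pendant", "payload": {"segments": [{"wz": -0.0159,"sx": 0.03,"sy": -0.05,"sz": -0.01,"finger_gap": 1},{"wz": -0.0318,"sx": 0.06,"sy": -0.1,"sz": -0.02,"finger_gap": 1},{"wz": -0.0477,"sx": 0.09,"sy": -0.15,"sz": -0.03,"finger_gap": 1},{"wz": -0.0637,"sx": 0.12,"sy": -0.2,"sz": -0.03,"finger_gap": 1},{"wz": -0.0796,"sx": 0.15,"sy": -0.25,"sz": -0.03,"finger_gap": 1},{"wz": -0.0955,"sx": 0.18,"sy": -0.3,"sz": -0.03,"finger_gap": 1},{"wz": -0.1273,"sx": 0.21,"sy": -0.35,"sz": -0.03,"finger_gap": 1},{"wz": -0.156,"sx": 0.2336,"sy": -0.386,"sz": -0.03,"finger_gap": 1},{"wz": -0.156,"sx": 0.2336,"sy": -0.386,"sz": -0.03,"finger_gap": 1},{"wz": -0.156,"sx": 0.2336,"sy": -0.386,"sz": -0.03,"finger_gap": 1}]}}

```text
clock: 36.15
position: [0.4183, 0.1505, 0.247]
ee_rot: [0.709, 0.705, -0.0, 0.0]
ft_force: [0.2, -1.0, -0.6]
grip_width: 1.001
grasp_force: 0.0
```

Run:
```python
from h import *
t=imaging.camera('top');s=imaging.camera('side');cv2.imwrite('pics/tF.png',t);cv2.imwrite('pics/sF.png',s)
def seg(im,lo,hi,n,x0,y0,x1,y1):
    h=cv2.inRange(cv2.cvtColor(im,cv2.COLOR_BGR2HSV),lo,hi);m=np.zeros_like(h);m[y0:y1,x0:x1]=h[y0:y1,x0:x1]
    k,l,st,c=cv2.connectedComponentsWithStats(m);i=1+np.argmax(st[1:,4]);print(n,"bbox",st[i],"c",c[i])
Y=((17,170,60),(32,255,255))
seg(t,*Y,"can top",350,180,450,270);seg(s,*Y,"can side",150,260,270,384)
for n in('top','side'):
    q=np.array([proj(n,(.438+.0315*np.cos(a),-.2995+.0315*np.sin(a),z)) for a in np.linspace(0,6.28,40) for z in(.008,.086)])
    print("exp can",n,q.min(0),q.max(0)-q.min(0))
a=cv2.imread("pics/top0.png").astype(int);a2=cv2.imread("pics/side0.png").astype(int)
d=np.abs(a-t).max(2)>40;d2=np.abs(a2-s).max(2)>40
for n,(x,y,w,h) in dict(flask=(78,103,55,50),vit=(238,100,32,38),candle=(214,146,36,40)).items(): print(n,d[y:y+h,x:x+w].sum())
# strainer flange in side vs. release picture
b=cv2.imread("pics/sBr.png").astype(int);print("strainer/cup change",(np.abs(b-s).max(2)>40)[240:322,270:352].sum())
e=cv2.imread("pics/sEr.png").astype(int);print("tumbler change",(np.abs(e-s).max(2)>40)[285:350,245:302].sum())
```

```text
can top bbox [396 214  29  26 494] c [411.2186 227.0891]
can side bbox [ 206  320   40   58 1461] c [225.449  346.8405]
exp can top [386.3634 212.7453] [39.5785 27.3944]
exp can side [206.8916 320.9208] [37.4607 53.5299]
flask 0
vit 0
candle 0
strainer/cup change 361
tumbler change 6
```

Run:
```python
from h import *
I=lambda n:cv2.imread(f"pics/{n}.png").astype(int)
s=I("sF");D=lambda a,b,t=40:(np.abs(a-b).max(2)>t)
d=D(I("sBr"),s);d[:240]=0;d[322:]=0;d[:,:270]=0;d[:,352:]=0
y,x=np.nonzero(d);print("cup-area change x",x.min(),x.max(),"y",y.min(),y.max(),"x>=300:",(x>=300).sum())
print("E vs F",D(I("sEr"),s)[240:322,300:352].sum())
d=D(I("side0"),s,18);m=np.zeros_like(d);m[270:352,240:300]=d[270:352,240:300]
k,l,st,c=cv2.connectedComponentsWithStats(m.astype(np.uint8));i=1+np.argmax(st[1:,4]);print("tumbler bbox",st[i])
q=np.array([proj("side",(.5282+r*np.cos(a),-.2434+r*np.sin(a),z)) for a in np.linspace(0,6.28,40) for z,r in((.013,.0275),(.098,.031))])
print("exp",q.min(0),q.max(0)-q.min(0))
```

```text
cup-area change x 270 292 y 286 321 x>=300: 0
E vs F 443
tumbler bbox [ 257  286   36   52 1475]
exp [257.033  285.8692] [35.0132 51.5596]
```

```bash
python3 -c "
from workcell import manip, imaging, ticket, sensors
print(ticket.hand_in())"
```

```text
the job is handed in; nothing more can be done
None
```

I handed the job in at about 36 s: cup in the saucer, strainer level on its rim, tumbler on the coaster, canister in the end bay, candle, vitamin jar and flask unmoved by final image checks; hand-in returned no verdict.

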